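# Put the oxygen cylinder into service at 5 litres

### The arm

A 6-joint arm with a two-finger parallel gripper is mounted at the origin on the work surface. World frame = base frame: x ahead of the robot, y to its left, z up, the work surface at z = 0. Lengths are in m, angles in rad, forces in N, time in s.
With the tool pointing down it reaches from about 0.35 to 0.725 m from the base axis. Payload 6 kg.
Tool frame: the origin (TCP) lies at the very end of the fingers, on their centre line; the grasp point (between the pads) lies 19 mm behind it (robot.pinch_z is the distance from the TCP to the grasp point, in m); z points along the fingers, y is the line along which they close (so a half turn about z gives the same grasp; the last joint's range is limited). The gripper opens to 85 mm and grips with 20 to 120 N. Pads are 22 mm wide; open, the fingers measure 114 mm over their backs; the gripper's body (76 mm by 85 mm) begins 54 mm behind the grasp point. The pads swing forward as they close: fully open they stand 13 mm farther back than shut.
Start: joints at [-0.941, 0.04, 0.085, 0, -1.615, -0.334], TCP at [0.175, -0.574, 0.2] pointing down, gripper open.
Joint ranges: [-2.56, 2.56], [-1.29, 2.01], [-1.08, 1.49], [-3.29, 1.98], [-2.81, -0.18], [-2.99, 2.99]. Speed limits (rad/s): [2.57, 2.57, 3.01, 3.14, 3.14, 3.14].

### API

Orientations are given as a unit quaternion [x, y, z, w].
In Python, from station import robot gives the robot as it stands. The module is installed in compiled form; this text tells all that it offers.
- The arm moves only by the tool apply_moves, never from a script. Its arguments are lists of equal length, an entry for each row: "claw": the opening, from 0 (shut) to 1 (fully open); "delta_pos": the shift along the world's x, y, z normalised to -1 to 1, where 1 is 0.025 m, a list of three; "yaw": the turn about the world's z normalised to -1 to 1, where 1 is 5 degrees. In form: {"claw": [claw, ...], "delta_pos": [[x, y, z], ...], "yaw": [yaw, ...]}. A call has 1 to 5 rows; each row shifts and turns the commanded pose from where the row before left it; what a row does not reach is not made up. A row lasts 1/12 s, in which the tool goes at most 41.7 mm and 7.16 degrees, less where a joint would pass 70% of its speed; a pose out of reach is approached as far as the arm can. A call with a number of a shift or a turn outside -1 to 1 is refused whole. A call with a gripper value outside its range is refused whole. The fingers move at their own pace and stop on an object; "newtons" is the grip in N (left out, the last holds). Time passes only in rows, so rows that do not move let the fingers close. It gives the time, the measured TCP pose, the force, the opening and the grip force at its end, in the units of the state.
- robot.observe(): the state, without advancing time (a new reading comes with each control period).
- robot.capture(name): name is "scene" or "top" or "wrist"; returns a dict with "img" (420x560x3 uint8, red, green, blue), "fx", "fy", "cx", "cy" (pixels), "T" (4x4, takes a point from camera to world coordinates). Camera axes: x right, y down, z forward; pixel columns grow to the right and rows downward; lengths in m; the calibration is good to about 2 mm. A picture is of the moment at which its call begins. There is no depth.
- robot.finish_job(): hands the job in; it is judged then, once.
The state is a dict: "time_s": time; "joints": joint angles; "joint_vel": joint speeds; "joint_efforts": joint torques, N m; "eef_pos": TCP position; "ee_rot": TCP orientation; "contact_force": force on the tool from outside, world axes, zero at the start; "wrist_torque": the same for the moment, N m; "gripper_width": finger opening in m; "gripper_force": force on a finger pad.
Only numpy, scipy, OpenCV 4.12 (cv2) and the standard library are available. Lean on these libraries where they do the work, as an engineer would, in place of code of your own. Each camera call takes 0.05 s, during which the arm holds its last target. There are 200 camera calls.

### The job

Open the oxygen cylinder's shut-off lever all the way to its stop, then turn the flow dial until the 5 has clicked into the middle of the little window. Push the lever without straining it, roll the dial with light fingertip pressure only (it breaks above 20 N), let go of both, and leave the other things on the table where they are.

Things in the scene. Friction and masses are not known exactly. Their poses are not given: they have to be found in the camera images.
- cylinder: Small oxygen cylinder (111 mm diameter) in a round bench stand (164 mm diameter); it does not move. On its neck a white valve head (64 mm along x, y -88 to +52 mm, flat roof 281.5 mm above the table) carries a lever and a flow dial. Origin on the table under the cylinder's axis, z up; the operator stands on its -x side. All directions below are in this frame.
- lever (a joint): Shut-off lever on the head's roof, a grey bar turning about a vertical axis. 0 = closed (bar points along +y); it opens anticlockwise seen from above and meets its stop, fully open, at 1.571 rad (bar points along -x). Friction of about 0.25 N m holds it wherever it is left. Straining it with more than 25 N is too much.
- lever_axis (a point): Point on the lever's turning axis at the height of the bar's top face; cylinder frame (0, 20, 303.5) mm. Does not move.
- lever_tip (a point): Outer end of the lever bar, in the middle of its width, at its top face, 68 mm from the axis; moves with the lever. The bar is 12 mm wide and 16 mm high (287.5 to 303.5 mm above the table), so its underside is 6 mm above the head's roof.
- dial (a joint): Flow dial: a drum turning on a spindle along y with the numbers 0 to 9 round it; joint value = number x 0.6283 rad, stops at 0 and 9. It clicks: from up to nearly half a step away it is drawn to the nearest number; passing from one to the next takes up to about 0.24 N m (8 N along the rim). Moving the top of the rim towards +x raises the number.
- rim_top (a point): Highest point, mid-width, of the dial's grip rim: a grey drum of 60 mm diameter, 30 mm wide along y, axis 255 mm above the table; fine ribs, rolled by friction only. Fixed to the head, does not turn; cylinder frame (0, -63, 285) mm. Dry finger on rim: friction 0.6 to 1, so pressed too lightly it slips at the click. The light moulding breaks if pressed with over 20 N in all; setting a finger down at 30 mm/s can already do that, 10 mm/s is safe.
- window (a point): Centre of the small window (13 mm along x, 16 mm along y) in the head's roof beside the rim, cylinder frame (0, -32, 281.5) mm. The number is read from above, its top towards +x. Only the top 10 mm of the rim stand out of the guard: walls 275 mm high before and behind it (x -36 and +36 mm), the roof 3.5 mm below the rim's top on its +y side, an end cheek 17 mm below it on its -y side.
- oximeter: Bystander: finger-clip pulse meter, 62 x 34 x 26 mm, lying near the cylinder. Origin at the middle of its underside.
- mouthpiece: Bystander: cardboard mouthpiece tube, 32 mm diameter, 60 mm high, standing near the cylinder. Origin at the middle of its underside.
- sanitiser: Bystander: clear pump bottle, 62 mm diameter, 177 mm high, near the cylinder. Origin at the middle of its underside.
- tape: Bystander: roll of white tape, 66 mm diameter, 25 mm high. Origin at the middle of its underside.
- mug: Bystander: white mug, 80 mm diameter, 92 mm high. Origin at the middle of its underside.
- pen: Bystander: black pen lying on the table, 127 mm long, 10 mm thick. Origin under its middle.

How it is judged:
On the way, in this order (a step that is already met when the one before it is completed fails the run):
1. the lever is opened to its stop (value of joint lever above 1.46 rad), for 0.2 s.
2. the 5 stands in the window, the lever still open (value of joint lever above 1.46 rad and value of joint dial between 3.0416 and 3.2416 rad and velocity of joint dial between -0.1 and 0.1 rad/s), for 0.2 s.
At the end, for the whole second after the job is handed in: The lever is within 0.11 rad of its open stop (joint lever above 1.46), and the dial stands still within 0.1 rad of the 5 (joint dial 3.04 to 3.24) (all of step 2); the robot touches nothing.
It fails at once if the dial's drum is pressed with more than 20 N (contact force between any of the fingers, the arm and dial above 20 N).
It fails at once if the lever is strained with more than 25 N (contact force between any of the fingers, the arm and lever above 25 N).
It fails at once if a bystander is moved by more than 30 mm (distance of any of oximeter, mouthpiece, sanitiser, tape, mug, pen from where it was at the start of the episode above 0.03 m).
It also fails if it takes over 67 s, if anything falls off the work surface, if the arm or the gripper's body presses on something with over 40 N, if the wrist force passes 120 N, or if a joint passes its speed limit or range.

## Working session

There is one attempt and no reset: what is moved stays moved. The work goes in short steps, Python scripts to look and compute and a tool call to move; the robot and the scene stay as the last step left them, time stands still between calls to the robot, and variables do not carry over. Pictures are saved under pics/ and viewed, at most 10 in all, crops included, and the job is handed in when it is done.

Besides the shell and the picture viewer there is one more tool, called after "Request:" by a JSON object that holds its "fn" and its "kwargs", one argument or row to a line. apply_moves: Moves the arm, as the interface text tells. Its arguments: {"type":"object","properties":{"claw":{"type":"array","items":{"type":"number"}},"delta_pos":{"type":"array","items":{"type":"array","items":{"type":"number"}}},"yaw":{"type":"array","items":{"type":"number"}},"newtons":{"type":"number"}},"required":["claw","delta_pos","yaw"]}

```bash
mkdir -p pics; cat > h.py <<'E'
import numpy as np, cv2
from station import robot
def cap(n,f):
    c=robot.capture(n); cv2.imwrite(f'pics/{f}.png',c['img'][:,:,::-1]); np.savez(f'pics/{f}.npz',**c); return c
def ray(c,u,v,z):
    T=c['T'];d=T[:3,:3]@np.array([(u-c['cx'])/c['fx'],(v-c['cy'])/c['fy'],1]);o=T[:3,3]
    return o+d*(z-o[2])/d[2]
def proj(c,p):
    q=np.linalg.inv(c['T'])@np.append(p,1);return c['fx']*q[0]/q[2]+c['cx'],c['fy']*q[1]/q[2]+c['cy']
E
python3 - <<'E'
from h import *
a=cap('top','top0');b=cap('scene','sc0');print(a['T'],b['T'],a['fx'],robot.observe())
E
```

```text
[[-0.0208781  -0.99777498  0.06331825  0.46465952]
 [-0.99960712  0.01964793 -0.01998925 -0.00354331]
 [ 0.0187007  -0.06371071 -0.99779318  1.09143735]
 [ 0.          0.          0.          1.        ]] [[-0.7768175   0.34156138 -0.52904669  1.02430258]
 [ 0.62969157  0.41256227 -0.65824076  0.62556554]
 [-0.00656492 -0.84446918 -0.53556391  0.7197772 ]
 [ 0.          0.          0.          1.        ]] 394.4969075819988 {'time_s': 0.1, 'joints': array([-9.41323242e-01,  4.07895976e-02,  8.39028402e-02, -4.12882417e-04,
       -1.61551347e+00, -3.33640574e-01]), 'joint_vel': array([ 0.00169515, -0.00135918,  0.00162165,  0.00232033,  0.00310452,
       -0.0003653 ]), 'joint_efforts': array([-5.63759168e-03, -3.69340932e+01,  3.48281980e+01,  6.95174441e+00,
       -4.56960493e-03, -3.77303266e-06]), 'eef_pos': array([ 0.1748512 , -0.57358943,  0.19925211]), 'ee_rot': array([-1.47386377e-01,  9.89078647e-01,  8.06270439e-04, -1.88643101e-04]), 'contact_force': array([0.19051943, 0.08692288, 0.56848209]), 'wrist_torque': array([-0.00868935, -0.00435517,  0.00370789]), 'gripper_force': 0.0, 'gripper_width': 0.08547680757298369}
```

View pics/top0.png

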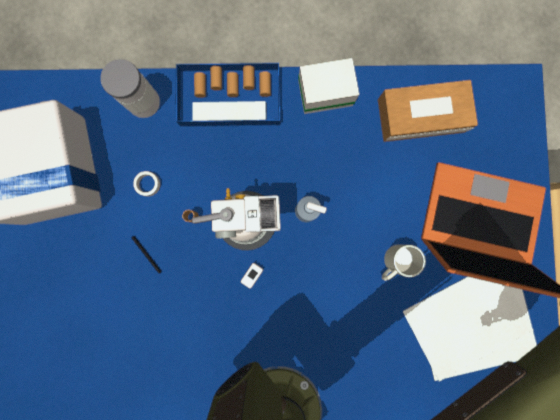

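View pics/sc0.png

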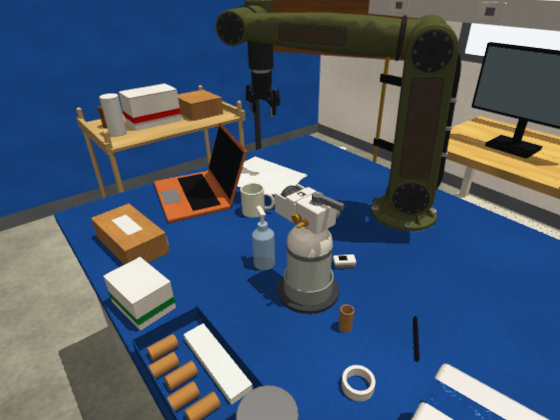

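The top view shows the head at about (248,214), with the lever pointing left (+y) and the dial at about (268,213). I'll enlarge that part.

```bash
python3 - <<'E'
import cv2
i=cv2.imread('pics/top0.png')[180:255,180:280]
cv2.imwrite('pics/c1.png',cv2.resize(i,(800,600),interpolation=cv2.INTER_CUBIC))
E
```

```text
(no output)
```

View pics/c1.png

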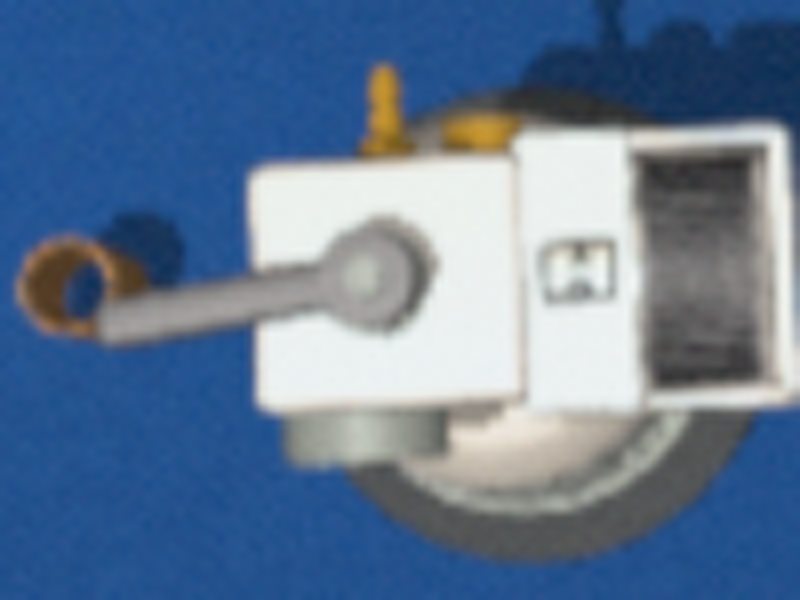

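```bash
python3 - <<'E'
from h import *
c=dict(np.load('pics/top0.npz'))
def P(x,y,z):
    p=ray(c,180+(x+.5)/8-.5,180+(y+.5)/8-.5,z);print(np.round(p,4));return p
ax=P(378,275,.3035);w=P(579,271,.2815);tip=P(103,325,.3035);tip_m=0
print('head corners');cs=[P(252,172,.2815),P(264,408,.2815),P(790,126,.2815),P(797,403,.2815)]
d=ax-w;print('yaw',np.degrees(np.arctan2(-d[0],d[1])),np.hypot(*d[:2]))
d=tip-ax;print('lever dir',np.degrees(np.arctan2(-d[0],d[1])),np.hypot(*d[:2]))
for n,(u,v) in dict(tube=(189,216),oxi=(252,275),san=(318,208)).items(): print(n,ray(c,u,v,{'tube':.06,'oxi':.026,'san':.177}[n]))
E
```

```text
[0.5131 0.0943 0.3035]
[0.5145 0.0455 0.2815]
[0.502  0.1627 0.3035]
head corners
[0.5416 0.129  0.2815]
[0.481  0.1265 0.2815]
[ 0.5509 -0.0094  0.2815]
[ 0.4795 -0.0097  0.2815]
yaw 1.6022734043242968 0.04876805100149199
lever dir 9.229458234638416 0.06928015581943504
tube [0.52465065 0.22288661 0.06      ]
oxi [0.36520823 0.0634502  0.026     ]
san [ 0.53055624 -0.10192     0.177     ]
```

The lever is about 7° from closed, cylinder yaw about 2°, origin near (0.5135, 0.077). Next I'll raise the arm and move in over the head.

Request:
{"fn": "apply_moves", "kwargs": {
  "claw": [0, 0, 0, 0, 0],
  "delta_pos": [
    [0.3, 0.3, 1],
    [0.5, 0.6, 1],
    [0.5, 0.8, 1],
    [0.5, 0.9, 1],
    [0.5, 1, 1]
  ],
  "yaw": [-1, -1, -1, 0, 0]
}}

```text
time_s: 0.52
eef_pos: [0.2326, -0.483, 0.3254]
ee_rot: [-0.016, 1.0, 0.001, -0.001]
contact_force: [1.8, -1.1, 1.4]
gripper_width: 0.025
gripper_force: 0.0
```

Request:
{"fn": "apply_moves", "kwargs": {
  "claw": [0, 0, 0, 0, 0],
  "delta_pos": [
    [0.5, 1, 1],
    [0.5, 1, 1],
    [0.5, 1, 1],
    [0.5, 1, 1],
    [0.5, 1, 0]
  ],
  "yaw": [0, 0, 0, 0, 0]
}}

```text
time_s: 0.93
eef_pos: [0.2949, -0.3583, 0.4298]
ee_rot: [-0.016, 1.0, -0.002, 0.002]
contact_force: [-0.3, 0.1, 1.4]
gripper_width: 0.0002
gripper_force: 0.0
```

Request:
{"fn": "apply_moves", "kwargs": {
  "claw": [0, 0, 0, 0, 0],
  "delta_pos": [
    [0.5, 1, 0],
    [0.5, 1, 0],
    [0.5, 1, 0],
    [0.5, 1, 0],
    [0.5, 1, 0]
  ],
  "yaw": [0, 0, 0, 0, 0]
}}

```text
time_s: 1.35
eef_pos: [0.3577, -0.2326, 0.425]
ee_rot: [-0.017, 1.0, 0.0, -0.0]
contact_force: [1.0, -0.0, 0.1]
gripper_width: 0.0
gripper_force: 0.0
```

Request:
{"fn": "apply_moves", "kwargs": {
  "claw": [0, 0, 0, 0, 0],
  "delta_pos": [
    [0.5, 1, 0],
    [0.5, 1, 0],
    [0.5, 1, 0],
    [0.5, 1, 0],
    [0.5, 1, 0]
  ],
  "yaw": [0, 0, 0, 0, 0]
}}

```text
time_s: 1.77
eef_pos: [0.4202, -0.1074, 0.4251]
ee_rot: [-0.017, 1.0, 0.0, -0.0]
contact_force: [-0.2, -0.4, -0.6]
gripper_width: 0.0002
gripper_force: 0.0
```

Request:
{"fn": "apply_moves", "kwargs": {
  "claw": [0, 0, 0, 0, 0],
  "delta_pos": [
    [0, 1, 0],
    [0, 1, 0],
    [0, 1, 0],
    [0, 1, 0],
    [0, 1, 0]
  ],
  "yaw": [0, 0, 0, 0, 0]
}}

```text
time_s: 2.18
eef_pos: [0.4196, 0.0173, 0.425]
ee_rot: [-0.017, 1.0, 0.0, -0.0]
contact_force: [0.6, -0.1, 0.6]
gripper_width: -0.0004
gripper_force: 0.0
```

```bash
python3 - <<'E'
from h import *
c=cap('wrist','w1');print(c['T'],c['fx'])
E
python3 -c "
import cv2;i=cv2.imread('pics/w1.png');cv2.imwrite('pics/w1b.png',cv2.resize(i,(800,600),interpolation=cv2.INTER_CUBIC))"
```

```text
[[-3.41914713e-02  9.59277769e-01  2.80387420e-01  3.48333539e-01]
 [ 9.99415289e-01  3.27755836e-02  9.73863397e-03  1.56121504e-02]
 [ 1.52193739e-04  2.80556453e-01 -9.59837514e-01  5.97442921e-01]
 [ 0.00000000e+00  0.00000000e+00  0.00000000e+00  1.00000000e+00]] 327.0435394663085
```

View pics/w1b.png

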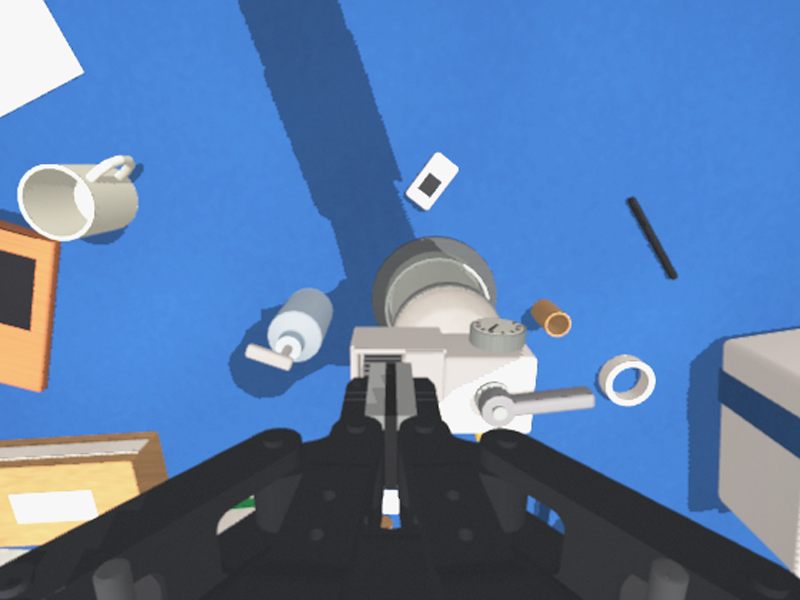

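The fingers come in from the bottom, with their grey pad tips near (390,362) in the enlarged picture. The dial and window lie behind them, and the lever hub is at (498,402) with its bar end at (594,397). I'll work out the tip's shape and check the head pose.

```bash
python3 - <<'E'
from h import *
c=dict(np.load('pics/w1.npz'));s=800/560
t=np.array([.4196,.0173,.425])
for dx in(-.011,.011):
  for dy in(-.0145,0,.0145):
    for dz in(0,.01,.02): print(dx,dy,dz,np.round(np.array(proj(c,t+[dx,dy,dz]))*s))
def P(x,y,z):
    p=ray(c,x/s,y/s,z);print(np.round(p,4));return p
print('axis');P(498,409,.3035);P(594,397,.3035)
print('roof corners');P(537,357,.2815);P(353,351,.2815)
i=cv2.imread('pics/w1.png')[225:315,225:430]
cv2.imwrite('pics/w1c.png',cv2.resize(i,(800,351),interpolation=cv2.INTER_CUBIC))
E
```

```text
-0.011 -0.0145 0 [352. 326.]
-0.011 -0.0145 0.01 [350. 335.]
-0.011 -0.0145 0.02 [347. 345.]
-0.011 0 0 [389. 327.]
-0.011 0 0.01 [389. 336.]
-0.011 0 0.02 [389. 346.]
-0.011 0.0145 0 [426. 328.]
-0.011 0.0145 0.01 [428. 337.]
-0.011 0.0145 0.02 [430. 347.]
0.011 -0.0145 0 [351. 377.]
0.011 -0.0145 0.01 [349. 389.]
0.011 -0.0145 0.02 [347. 401.]
0.011 0 0 [387. 378.]
0.011 0 0.01 [387. 390.]
0.011 0 0.02 [387. 402.]
0.011 0.0145 0 [423. 380.]
0.011 0.0145 0.01 [425. 391.]
0.011 0.0145 0.02 [427. 404.]
axis
[0.5094 0.097  0.3035]
[0.4978 0.1629 0.3035]
roof corners
[0.4783 0.1273 0.2815]
[ 0.4781 -0.0069  0.2815]
```

View pics/w1c.png

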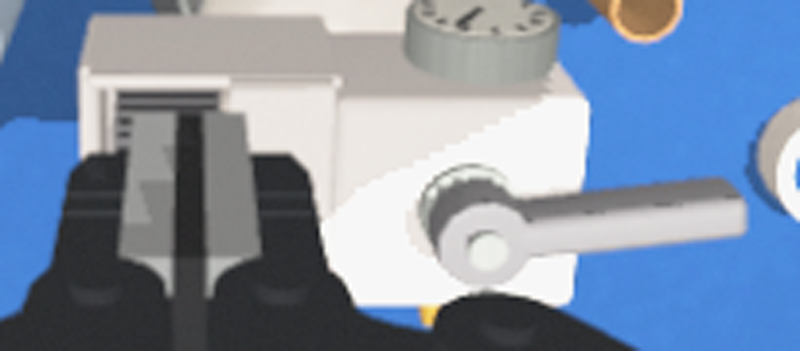

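Request:
{"fn": "apply_moves", "kwargs": {
  "claw": [0, 0, 0, 0, 0],
  "delta_pos": [
    [0.9, 1, 0],
    [0.9, 1, 0],
    [0.9, 1, 0],
    [0.9, 1, 0],
    [0.8, 1, 0]
  ],
  "yaw": [0, 0, 0, 0, 0]
}}

```text
time_s: 2.65
eef_pos: [0.5309, 0.1424, 0.4244]
ee_rot: [-0.017, 1.0, -0.0, -0.0]
contact_force: [0.6, -0.4, 0.1]
gripper_width: -0.0003
gripper_force: 0.0
```

Request:
{"fn": "apply_moves", "kwargs": {
  "claw": [0, 0, 0, 0, 0],
  "delta_pos": [
    [0, 0.15, -0.5],
    [0, 0, -1],
    [0, 0, -1],
    [0, 0, -1],
    [0, 0, -0.8]
  ],
  "yaw": [0, 0, 0, 0, 0]
}}

```text
time_s: 3.07
eef_pos: [0.5295, 0.1449, 0.3149]
ee_rot: [-0.017, 1.0, -0.0, -0.001]
contact_force: [-0.1, 0.5, -0.1]
gripper_width: 0.0
gripper_force: 0.0
```

Request:
{"fn": "apply_moves", "kwargs": {
  "claw": [0, 0, 0],
  "delta_pos": [
    [0, 0, -0.5],
    [0, 0, -0.5],
    [0, 0, 0]
  ],
  "yaw": [0, 0, 0]
}}

```text
time_s: 3.32
eef_pos: [0.529, 0.1448, 0.2893]
ee_rot: [-0.017, 1.0, -0.001, -0.002]
contact_force: [0.2, 0.2, 0.0]
gripper_width: -0.0001
gripper_force: 0.0
```

```bash
python3 - <<'E'
from h import *
a=cap('wrist','w2');b=cap('top','t2');print(robot.observe()['eef_pos'])
cv2.imwrite('pics/m2.png',np.hstack([cv2.resize(a['img'],(400,300)),cv2.resize(b['img'][170:260,170:290],(400,300),interpolation=cv2.INTER_CUBIC)])[:,:,::-1])
E
```

```text
[0.52979592 0.1445947  0.29257599]
```

View pics/m2.png

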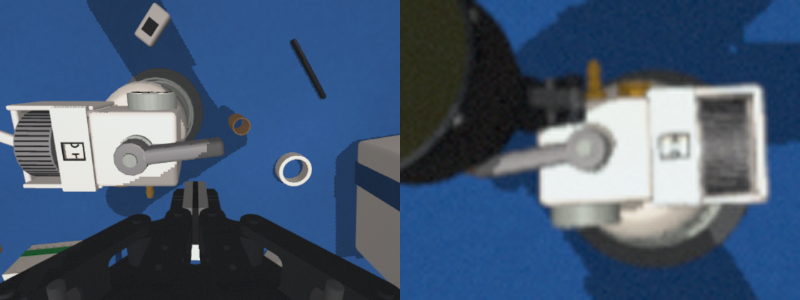

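The finger is on the bar's +x side, clear of it and outside the head, so I'll begin the sweep.

Request:
{"fn": "apply_moves", "kwargs": {
  "claw": [0, 0, 0, 0, 0],
  "delta_pos": [
    [-0.16, 0.03, 0],
    [-0.16, 0.03, 0],
    [-0.16, 0.03, 0],
    [-0.16, 0.03, 0],
    [-0.16, 0.03, 0]
  ],
  "yaw": [0, 0, 0, 0, 0]
}}

```text
time_s: 3.83
eef_pos: [0.5095, 0.1488, 0.2931]
ee_rot: [-0.017, 1.0, 0.0, 0.0]
contact_force: [-1.0, -1.0, -0.1]
gripper_width: 0.0004
gripper_force: 0.0
```

Request:
{"fn": "apply_moves", "kwargs": {
  "claw": [0, 0, 0, 0, 0],
  "delta_pos": [
    [-0.16, 0.02, 0],
    [-0.16, 0, 0],
    [-0.16, -0.03, 0],
    [-0.16, -0.04, 0],
    [-0.16, -0.05, 0]
  ],
  "yaw": [0, 0, 0, 0, 0]
}}

```text
time_s: 4.25
eef_pos: [0.4895, 0.146, 0.2927]
ee_rot: [-0.017, 1.0, 0.0, -0.0]
contact_force: [-0.1, -0.6, -0.7]
gripper_width: 0.0002
gripper_force: 0.0
```

```bash
python3 - <<'E'
from h import *
a=cap('wrist','w3');o=robot.observe();print(o['eef_pos'],o['contact_force'],o['wrist_torque'])
cv2.imwrite('pics/w3c.png',cv2.resize(a['img'][110:320,0:400],(800,420),interpolation=cv2.INTER_CUBIC)[:,:,::-1])
E
```

```text
[0.4891608  0.14578368 0.29308393] [ 0.62453653 -0.257285    1.28447734] [ 0.01389134 -0.12788415 -0.02838827]
```

View pics/w3c.png

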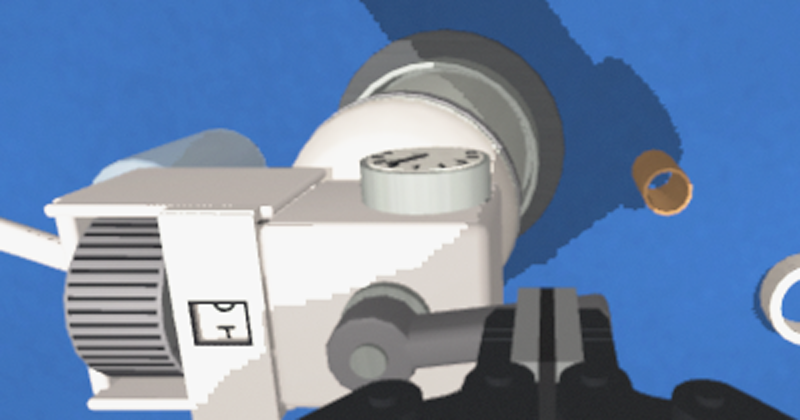

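```bash
python3 - <<'E'
from h import *
c=dict(np.load('pics/w3.npz'));g=lambda x,y,z:ray(c,x/2,110+y/2,z)
a=g(366,361,.3035);b=g(608,312,.3035);print(a,b,np.degrees(np.arctan2(-(b-a)[0],(b-a)[1])),np.hypot(*(b-a)[:2]))
w=g(222,324,.2815);print('win',w); print('rim',g(115,295,.285))
t=np.array([.4892,.1458,.293])
for dx in(-.011,0,.011):
  for dz in(0,.01,.02): print(dx,dz,(np.array(proj(c,t+[dx,0,dz]))-[0,110])*2)
c=dict(np.load('pics/w2.npz'));k=1.4;g=lambda x,y,z:ray(c,x*k,y*k,z)
a=g(129,157,.3035);b=g(222,147,.3035);print(a,b,np.degrees(np.arctan2(-(b-a)[0],(b-a)[1])))
a=g(72,151,.2815);print(a)
i=c['img']; np.set_printoptions(linewidth=250)
g=cv2.cvtColor(np.load('pics/w3.npz')['img'],cv2.COLOR_RGB2GRAY)
for col in (262,273,285,300): print(col,g[240:300:2,col])
E
```

```text
[0.51246593 0.09755755 0.3035    ] [0.49535081 0.16363473 0.3035    ] 14.52145198795693 0.06825775147309882
win [0.51397469 0.04726953 0.2815    ]
rim [0.5036444  0.01813694 0.285     ]
-0.011 0 [544.32774346 237.17904631]
-0.011 0.01 [544.22643047 249.69471314]
-0.011 0.02 [544.11317654 263.68550026]
0 0 [543.03591842 273.89622942]
0 0.01 [542.86575959 288.19922148]
0 0.02 [542.67591862 304.15663059]
0.011 0 [541.7864677  309.40901881]
0.011 0.01 [541.55211934 325.37284903]
0.011 0.02 [541.29115912 343.14948048]
[0.50984252 0.09780735 0.3035    ] [0.50019309 0.16344502 0.3035    ] 8.3631744069589
[0.51349906 0.04585608 0.2815    ]
262 [ 76  75  88 107 112 111 112 113 113 114 114 114 114 113 114 113 114 113 113 114 115 114 113 113 114 122 127  41  40  40]
273 [ 88 106 112 110 110 111 112  55  35  37  38  36  35  38  35  38  38  39  35  38  34  36  37  35  35  38  53  54  53  53]
285 [113 115 113 112 111 112 111 114 114 113 115 114 114 113 114 114 114 114 115 114 113 114 115 114 114 123 119  39  40  41]
300 [114 112 113 116 114 113 113 114 105  86  86  87  80  46  42  42  40  51  42  43  48  39  39  40  41  41  39  40  38  39]
```

The tip row in the picture fits fingers that end about 10 mm above the nominal TCP, so they passed over the bar. I'll back out, drop to 0.283 and sweep at a larger radius (about 60 mm), clear of the head.

Request:
{"fn": "apply_moves", "kwargs": {
  "claw": [0, 0, 0, 0, 0],
  "delta_pos": [
    [0.36, 0.1, 0],
    [0.36, 0.1, 0],
    [0.36, 0.1, 0],
    [0.36, 0.1, 0],
    [0.36, 0.1, 0]
  ],
  "yaw": [0, 0, 0, 0, 0]
}}

```text
time_s: 4.72
eef_pos: [0.5361, 0.1589, 0.2919]
ee_rot: [-0.017, 1.0, -0.0, -0.001]
contact_force: [0.2, 0.5, 0.3]
gripper_width: -0.0
gripper_force: 0.0
```

Request:
{"fn": "apply_moves", "kwargs": {
  "claw": [0, 0, 0, 0, 0],
  "delta_pos": [
    [0, 0, -0.2],
    [0, 0, -0.2],
    [-0.2, 0, 0],
    [-0.16, 0, 0],
    [-0.16, 0, 0]
  ],
  "yaw": [0, 0, 0, 0, 0]
}}

```text
time_s: 5.13
eef_pos: [0.5213, 0.1584, 0.2831]
ee_rot: [-0.017, 1.0, 0.0, 0.0]
contact_force: [0.3, -0.9, 0.9]
gripper_width: 0.0004
gripper_force: 0.0
```

Request:
{"fn": "apply_moves", "kwargs": {
  "claw": [0, 0, 0, 0, 0],
  "delta_pos": [
    [-0.16, 0, 0],
    [-0.16, 0, 0],
    [-0.16, 0, 0],
    [-0.16, 0, 0],
    [-0.16, 0, 0]
  ],
  "yaw": [0, 0, 0, 0, 0]
}}

```text
time_s: 5.55
eef_pos: [0.5014, 0.1586, 0.2828]
ee_rot: [-0.017, 1.0, 0.0, 0.0]
contact_force: [-0.4, 0.1, 0.4]
gripper_width: -0.0004
gripper_force: 0.0
```

```bash
python3 - <<'E'
from h import *
a=cap('wrist','w4');b=cap('scene','s4');o=robot.observe();print(o['eef_pos'],o['contact_force'],o['joint_efforts'])
u,v=map(int,proj(b,np.array([.501,.1586,.283])));print(u,v)
for z in(0,.01,.02,.03):print(np.array(proj(b,np.array([.501,.1586,.283+z])))-[u-50,v-50])
cv2.imwrite('pics/m4.png',np.hstack([cv2.resize(a['img'][120:320,0:400],(400,200)).repeat(1,0) if 0 else cv2.resize(a['img'][200:320,150:350],(400,240)),np.zeros((240,0,3),np.uint8)])[:,:,::-1])
L=cv2.resize(a['img'][180:330,150:350],(400,300),interpolation=cv2.INTER_CUBIC);R=cv2.resize(b['img'][v-50:v+25,u-50:u+50],(400,300),interpolation=cv2.INTER_CUBIC)
cv2.imwrite('pics/m4.png',np.hstack([L,R])[:,:,::-1])
E
```

```text
[0.50145814 0.15862914 0.28306016] [ 0.19239452 -0.09608405  0.13673927] [ 1.34108886e-01 -2.74325734e+01  3.37452543e+01  6.72380894e+00
 -3.16592096e-02 -6.50242344e-02]
340 210
[50.19327753 50.98667537]
[50.51856634 46.99383086]
[50.84817036 42.94801824]
[51.18217602 38.84817648]
```

View pics/m4.png

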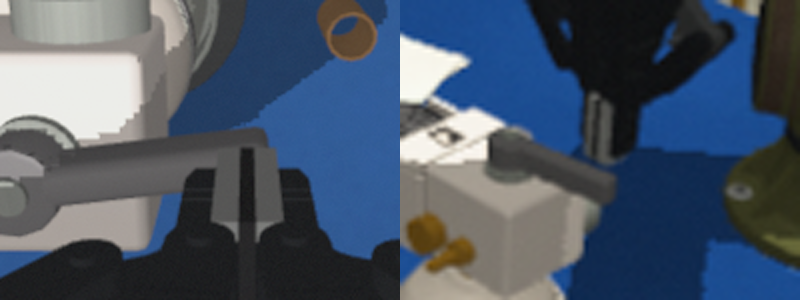

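```bash
python3 - <<'E'
from h import *
a=dict(np.load('pics/w4.npz'));b=dict(np.load('pics/s4.npz'))
for z in (.283,.29,.295,.3,.305,.31,.315,.32,.325):
  print(z,ray(a,274,254,z)[:2].round(4),ray(b,341,200,z)[:2].round(4))
# lever in both
print('tube-lever end', ray(b,290+215/4,160+182/4,.3035),ray(b,290+100/4,160+138/4,.3035))
E
```

```text
0.283 [0.5055 0.16  ] [0.4664 0.1275]
0.29 [0.5024 0.1599] [0.4753 0.1354]
0.295 [0.5002 0.1598] [0.4817 0.1411]
0.3 [0.498  0.1597] [0.4881 0.1468]
0.305 [0.4959 0.1596] [0.4945 0.1525]
0.31 [0.4937 0.1595] [0.5009 0.1582]
0.315 [0.4915 0.1594] [0.5073 0.164 ]
0.32 [0.4893 0.1593] [0.5137 0.1697]
0.325 [0.4871 0.1592] [0.52   0.1754]
tube-lever end [0.50442987 0.17021653 0.3035    ] [0.51914397 0.09815106 0.3035    ]
```

Triangulating puts the fingertips at z≈0.311 while the TCP reads 0.283, which is about 28 mm higher. They sit right above the bar, so I'll touch down gently to calibrate the height.

Request:
{"fn": "apply_moves", "kwargs": {
  "claw": [0, 0, 0, 0, 0],
  "delta_pos": [
    [0, 0, -0.08],
    [0, 0, -0.04],
    [0, 0, -0.03],
    [0, 0, -0.03],
    [0, 0, -0.02]
  ],
  "yaw": [0, 0, 0, 0, 0]
}}

```text
time_s: 6.07
eef_pos: [0.502, 0.1585, 0.2774]
ee_rot: [-0.017, 1.0, -0.0, -0.0]
contact_force: [-0.1, 0.3, -0.2]
gripper_width: 0.0001
gripper_force: 0.0
```

Request:
{"fn": "apply_moves", "kwargs": {
  "claw": [0, 0, 0, 0, 0],
  "delta_pos": [
    [0, 0, -0.02],
    [0, 0, -0.02],
    [0, 0, -0.02],
    [0, 0, -0.02],
    [0, 0, 0]
  ],
  "yaw": [0, 0, 0, 0, 0]
}}

```text
time_s: 6.48
eef_pos: [0.5019, 0.1586, 0.2755]
ee_rot: [-0.017, 1.0, 0.0, -0.0]
contact_force: [-0.7, -0.2, -0.5]
gripper_width: 0.0001
gripper_force: 0.0
```

Request:
{"fn": "apply_moves", "kwargs": {
  "claw": [0, 0, 0, 0, 0],
  "delta_pos": [
    [0, 0, -0.02],
    [0, 0, -0.02],
    [0, 0, -0.02],
    [0, 0, -0.02],
    [0, 0, 0]
  ],
  "yaw": [0, 0, 0, 0, 0]
}}

```text
time_s: 6.9
eef_pos: [0.5019, 0.1586, 0.2735]
ee_rot: [-0.017, 1.0, 0.0, -0.0]
contact_force: [0.6, 0.3, 0.0]
gripper_width: -0.0002
gripper_force: 0.0
```

Request:
{"fn": "apply_moves", "kwargs": {
  "claw": [0, 0, 0, 0, 0],
  "delta_pos": [
    [0, 0, -0.02],
    [0, 0, -0.02],
    [0, 0, -0.02],
    [0, 0, -0.02],
    [0, 0, 0]
  ],
  "yaw": [0, 0, 0, 0, 0]
}}

```text
time_s: 7.32
eef_pos: [0.502, 0.1586, 0.2724]
ee_rot: [-0.017, 1.0, 0.0, 0.001]
contact_force: [-1.8, 0.2, 3.3]
gripper_width: 0.0003
gripper_force: 1.8
```

The tip touches at TCP 0.2727, so it is 31 mm above the TCP reading, and stiffness is about 4 N/mm. For tip z≈0.291 I'll use TCP z = 0.260.

Request:
{"fn": "apply_moves", "kwargs": {
  "claw": [0, 0, 0, 0, 0],
  "delta_pos": [
    [0, 0, 0.2],
    [0.4, 0, 0],
    [0.4, 0, 0],
    [0.45, 0, 0],
    [0, 0, -0.35]
  ],
  "yaw": [0, 0, 0, 0, 0]
}}

```text
time_s: 7.73
eef_pos: [0.5346, 0.1585, 0.2683]
ee_rot: [-0.017, 1.0, -0.0, 0.001]
contact_force: [-0.7, -0.1, 0.5]
gripper_width: -0.0003
gripper_force: 0.0
```

Request:
{"fn": "apply_moves", "kwargs": {
  "claw": [0, 0, 0, 0, 0],
  "delta_pos": [
    [0, 0, -0.3],
    [-0.12, 0, 0],
    [-0.12, 0, 0],
    [-0.12, 0, 0],
    [-0.12, 0, 0]
  ],
  "yaw": [0, 0, 0, 0, 0]
}}

```text
time_s: 8.15
eef_pos: [0.5207, 0.1586, 0.2611]
ee_rot: [-0.017, 1.0, 0.0, 0.001]
contact_force: [-0.1, -0.8, 0.4]
gripper_width: 0.0001
gripper_force: 0.0
```

Request:
{"fn": "apply_moves", "kwargs": {
  "claw": [0, 0, 0, 0, 0],
  "delta_pos": [
    [-0.12, 0, 0],
    [-0.12, 0, 0],
    [-0.12, 0, 0],
    [-0.12, 0, 0],
    [-0.12, 0, 0]
  ],
  "yaw": [0, 0, 0, 0, 0]
}}

```text
time_s: 8.57
eef_pos: [0.5067, 0.1584, 0.2613]
ee_rot: [-0.017, 1.0, 0.0, 0.001]
contact_force: [5.0, -0.7, 1.0]
gripper_width: 0.0002
gripper_force: 2.2
```

Request:
{"fn": "apply_moves", "kwargs": {
  "claw": [0, 0, 0, 0],
  "delta_pos": [
    [-0.16, -0.03, 0],
    [-0.16, -0.04, 0],
    [-0.16, -0.04, 0],
    [-0.16, -0.05, 0]
  ],
  "yaw": [0, 0, 0, 0]
}}

```text
time_s: 8.9
eef_pos: [0.4908, 0.1547, 0.2614]
ee_rot: [-0.017, 1.0, 0.001, 0.002]
contact_force: [6.1, 0.1, 1.1]
gripper_width: 0.0003
gripper_force: 2.3
```

Request:
{"fn": "apply_moves", "kwargs": {
  "claw": [0, 0, 0, 0],
  "delta_pos": [
    [-0.15, -0.07, 0],
    [-0.15, -0.08, 0],
    [-0.15, -0.08, 0],
    [-0.15, -0.09, 0]
  ],
  "yaw": [0, 0, 0, 0]
}}

```text
time_s: 9.23
eef_pos: [0.4758, 0.1472, 0.2616]
ee_rot: [-0.017, 1.0, 0.001, 0.002]
contact_force: [4.0, 1.8, 0.6]
gripper_width: -0.0001
gripper_force: 2.3
```

Request:
{"fn": "apply_moves", "kwargs": {
  "claw": [0, 0, 0, 0],
  "delta_pos": [
    [-0.13, -0.11, 0],
    [-0.12, -0.12, 0],
    [-0.12, -0.12, 0],
    [-0.11, -0.13, 0]
  ],
  "yaw": [0, 0, 0, 0]
}}

```text
time_s: 9.57
eef_pos: [0.4638, 0.1354, 0.2616]
ee_rot: [-0.017, 1.0, 0.001, 0.002]
contact_force: [5.0, 3.3, 3.0]
gripper_width: 0.0001
gripper_force: 2.3
```

Request:
{"fn": "apply_moves", "kwargs": {
  "claw": [0, 0, 0, 0],
  "delta_pos": [
    [-0.09, -0.12, 0],
    [-0.08, -0.12, 0],
    [-0.07, -0.12, 0],
    [-0.05, -0.12, 0]
  ],
  "yaw": [0, 0, 0, 0]
}}

```text
time_s: 9.9
eef_pos: [0.4561, 0.123, 0.2612]
ee_rot: [-0.017, 1.0, 0.001, 0.001]
contact_force: [4.1, 2.9, 2.6]
gripper_width: -0.0001
gripper_force: 2.4
```

Request:
{"fn": "apply_moves", "kwargs": {
  "claw": [0, 0, 0, 0],
  "delta_pos": [
    [-0.03, -0.06, 0],
    [0, -0.06, 0],
    [0, -0.06, 0],
    [0, -0.04, 0]
  ],
  "yaw": [0, 0, 0, 0]
}}

```text
time_s: 10.23
eef_pos: [0.4549, 0.117, 0.2608]
ee_rot: [-0.017, 1.0, 0.0, -0.0]
contact_force: [0.3, 5.3, 4.7]
gripper_width: -0.0002
gripper_force: 3.0
```

Request:
{"fn": "apply_moves", "kwargs": {
  "claw": [0, 0, 0, 0],
  "delta_pos": [
    [0, -0.04, 0],
    [0, -0.04, 0],
    [0, -0.04, 0],
    [0, -0.04, 0]
  ],
  "yaw": [0, 0, 0, 0]
}}

```text
time_s: 10.57
eef_pos: [0.4548, 0.1144, 0.2601]
ee_rot: [-0.018, 1.0, 0.001, -0.0]
contact_force: [-2.7, 11.5, 5.2]
gripper_width: -0.0004
gripper_force: 5.9
```

Request:
{"fn": "apply_moves", "kwargs": {
  "claw": [0, 0, 0],
  "delta_pos": [
    [0, -0.04, 0],
    [0, -0.04, 0],
    [0, 0, 0]
  ],
  "yaw": [0, 0, 0]
}}

```text
time_s: 10.82
eef_pos: [0.4548, 0.1142, 0.2602]
ee_rot: [-0.018, 1.0, 0.003, -0.0]
contact_force: [-4.0, 15.3, 5.0]
gripper_width: 0.0001
gripper_force: 7.7
```

The force rose to 16 N with no further travel, so the lever is at its stop. I'll release it and move over to the dial.

Request:
{"fn": "apply_moves", "kwargs": {
  "claw": [0, 0, 0, 0, 0],
  "delta_pos": [
    [0, 0.3, 0],
    [0, 0.3, 0.4],
    [0, 0, 1],
    [0, -0.2, 1],
    [0.3, -0.8, 0.4]
  ],
  "yaw": [0, 0, 0, 0, 0]
}}

```text
time_s: 11.23
eef_pos: [0.4623, 0.1012, 0.3326]
ee_rot: [-0.018, 1.0, -0.001, 0.0]
contact_force: [0.1, -0.6, 0.9]
gripper_width: -0.0
gripper_force: 0.0
```

Request:
{"fn": "apply_moves", "kwargs": {
  "claw": [0, 0, 0, 0, 0],
  "delta_pos": [
    [0.4, -1, 0],
    [0.4, -1, 0],
    [0.4, -1, 0],
    [0.4, -0.8, 0],
    [0, 0, 0]
  ],
  "yaw": [0, 0, 0, 0, 0]
}}

```text
time_s: 11.65
eef_pos: [0.5027, 0.0025, 0.3288]
ee_rot: [-0.015, 1.0, -0.001, -0.002]
contact_force: [-0.2, 0.1, -0.4]
gripper_width: 0.0001
gripper_force: 0.0
```

```bash
python3 - <<'E'
from h import *
a=cap('wrist','w5');b=cap('top','t5');o=robot.observe();print(o['eef_pos'],o['contact_force'])
w=w0=np.array([.5138,.0463,.2815]);u,v=map(int,proj(a,w));print(u,v,proj(a,w))
W=cv2.resize(a['img'][v-75:v+75,u-130:u+70],(800,600),interpolation=cv2.INTER_CUBIC)
cv2.imwrite('pics/m5.png',W[:,:,::-1])
E
```

```text
[0.50224055 0.00491552 0.32913854] [-0.79492267  0.60051277  0.04378028]
332 238 (np.float64(332.87015044172006), np.float64(238.2679005782643))
```

View pics/m5.png

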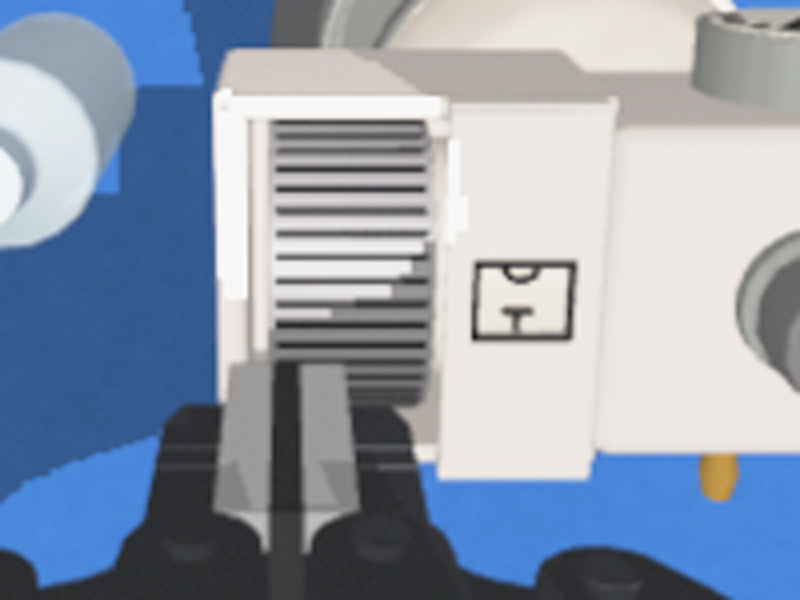

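The window shows halves of two numbers: rotated upright, the foot of a "1" at its +x edge and a round top ("2") at its -x edge, so the dial stands near 1.5. I'll move over the rim, and read the window by a rectified text print from here on.

Request:
{"fn": "apply_moves", "kwargs": {
  "claw": [0, 0, 0, 0],
  "delta_pos": [
    [0.16, 0.4, -0.6],
    [0, 0, -0.8],
    [0, 0, -0.6],
    [0, 0, -0.4]
  ],
  "yaw": [0, 0, 0, 0]
}}

```text
time_s: 12.08
eef_pos: [0.5056, 0.0167, 0.2681]
ee_rot: [-0.018, 1.0, -0.0, -0.002]
contact_force: [-0.2, 0.5, -0.3]
gripper_width: -0.0002
gripper_force: 0.0
```

```bash
cat >> h.py <<'E'
def win(c,ce=(.5138,.0463),n=11,m=14):
    # rows from +x (number's top) downward; columns from +y (left) to -y
    W,H=40,30
    P=[proj(c,[ce[0]+a*.0085,ce[1]+b*.0095,.2805]) for a,b in((1,1),(1,-1),(-1,-1),(-1,1))]
    M=cv2.getPerspectiveTransform(np.float32(P),np.float32([[0,0],[W-1,0],[W-1,H-1],[0,H-1]]))
    g=cv2.warpPerspective(cv2.cvtColor(c['img'],cv2.COLOR_RGB2GRAY),M,(W,H)).astype(float)
    g=(g-g.min())/(np.ptp(g))
    for r in g[::1]: print(''.join('@#+. '[min(4,int(x*5))] for x in r))
E
python3 - <<'E'
from h import *
print(robot.observe()['eef_pos'])
win(dict(np.load('pics/w3.npz')));print('-----');win(dict(np.load('pics/w5.npz')))
c=cap('wrist','w6');print('----');win(c)
t=dict(np.load('pics/t5.npz'))
def P(u,v):return ray(t,u,v,.3035)
for th in(80,85,90,92,95):  # brightness along lever outer part
    th=np.radians(th);d=np.array([-np.sin(th),np.cos(th),0]);
    print(round(np.degrees(th)),[t['img'][int(round(v)),int(round(u))].tolist() for u,v in [proj(t,np.array([.5125,.0965,.3035])+d*r) for r in(.04,.05,.06,.064)]])
E
```

```text
[0.50563629 0.01673697 0.26810927]
                                        
     ............++++++++##++#########+ 
 .##@@##@@###@##@@@@@@@@@@@@@@@@@@@@@@@ 
 +@@@@@@@@@@@@@@@@@@###############@@@@ 
 +@@#######++++++++++++++++++++++++#@@# 
 +@#+++.......+++.......        ..+#@@# 
 +@#..        .##+.              .+##@#.
 +##          .##+               .++#@#.
 +##           +#+               .+#@@#.
 +@#           +#+               .+#@@#.
 +@+           +@#.              .+#@@#.
 .@+        .++#@@#+++.           +##@@.
 .@#.      .###@@@@###+.          +#@@@.
 .@#.       .++.......            +#@@@.
 .@+.                             +#@@@.
 .#+.                            .++#@#.
 .##.                            .++#@#.
 .#@                             .++#@#.
 .#@                             .++#@@.
 .##                             ..+#@@.
  ##                              .+#@@+
  ##.         ..++++.             .+#@@+
  ##.       .+##@@@@#+            .+#@@+
  ##.      .#@#++++###+           .+#@@+
  ##.     .@#+.    .+@#.         .++#@@+
  #@+    .#@+.     .+@@#.......++##@@@@+
[... 2246 characters left out ...]
                 +@.
 .#@+            ..+####+.           +@.
 .#@+           .+#@@@@@@@#          +@.
 .#@+           +@@##+++#@@+.        +@+
 .#@+          +@@#+.   .#@@#.      .+@+
 .#@+..  .....+#@@#++.+++#@@@#++++++##@+
 .#@@#########@@@@@@@@@@@@@@@@@@@@@@@@@+
 .#@@@@@@@###########++++++++++++++++++.
  ..............                        
                                        
80 [[103, 104, 66], [96, 99, 61], [93, 96, 57], [93, 95, 59]]
85 [[103, 104, 65], [99, 100, 63], [95, 95, 59], [94, 95, 60]]
90 [[101, 103, 65], [98, 99, 61], [98, 98, 64], [92, 92, 56]]
92 [[100, 101, 63], [99, 98, 64], [95, 94, 60], [94, 94, 60]]
95 [[100, 102, 64], [98, 98, 61], [94, 96, 59], [92, 93, 60]]
```

The reading is confirmed as about 1.5. Now I'll press down gently.

Request:
{"fn": "apply_moves", "kwargs": {
  "claw": [0, 0, 0, 0, 0],
  "delta_pos": [
    [0, -0.06, -0.1],
    [0, 0, -0.08],
    [0, 0, -0.06],
    [0, 0, -0.04],
    [0, 0, -0.03]
  ],
  "yaw": [0, 0, 0, 0, 0]
}}

```text
time_s: 12.55
eef_pos: [0.5068, 0.0146, 0.2632]
ee_rot: [-0.017, 1.0, 0.0, 0.0]
contact_force: [-0.4, -0.5, 0.1]
gripper_width: 0.0003
gripper_force: 0.0
```

Request:
{"fn": "apply_moves", "kwargs": {
  "claw": [0, 0, 0, 0, 0],
  "delta_pos": [
    [0, 0, -0.03],
    [0, 0, -0.03],
    [0, 0, -0.03],
    [0, 0, -0.03],
    [0, 0, -0.03]
  ],
  "yaw": [0, 0, 0, 0, 0]
}}

```text
time_s: 12.97
eef_pos: [0.5067, 0.0146, 0.2589]
ee_rot: [-0.017, 1.0, 0.0, -0.0]
contact_force: [-0.1, -0.5, 0.3]
gripper_width: -0.0
gripper_force: 0.0
```

Request:
{"fn": "apply_moves", "kwargs": {
  "claw": [0, 0, 0, 0, 0],
  "delta_pos": [
    [0, 0, -0.03],
    [0, 0, -0.03],
    [0, 0, -0.03],
    [0, 0, -0.03],
    [0, 0, -0.03]
  ],
  "yaw": [0, 0, 0, 0, 0]
}}

```text
time_s: 13.38
eef_pos: [0.5067, 0.0146, 0.2551]
ee_rot: [-0.017, 1.0, 0.0, -0.0]
contact_force: [0.6, -0.0, 0.1]
gripper_width: 0.0004
gripper_force: 0.0
```

Request:
{"fn": "apply_moves", "kwargs": {
  "claw": [0, 0, 0, 0],
  "delta_pos": [
    [0, 0, -0.03],
    [0, 0, -0.03],
    [0, 0, -0.03],
    [0, 0, 0]
  ],
  "yaw": [0, 0, 0, 0]
}}

```text
time_s: 13.72
eef_pos: [0.5071, 0.0146, 0.2539]
ee_rot: [-0.017, 1.0, 0.0, 0.001]
contact_force: [1.0, 0.0, 3.5]
gripper_width: 0.0
gripper_force: 1.9
```

Request:
{"fn": "apply_moves", "kwargs": {
  "claw": [0, 0, 0, 0],
  "delta_pos": [
    [0, 0, -0.02],
    [0, 0, -0.02],
    [0, 0, -0.02],
    [0, 0, 0]
  ],
  "yaw": [0, 0, 0, 0]
}}

```text
time_s: 14.05
eef_pos: [0.5078, 0.0146, 0.2537]
ee_rot: [-0.017, 1.0, 0.0, 0.003]
contact_force: [1.3, 1.1, 8.3]
gripper_width: -0.0
gripper_force: 4.3
```

Request:
{"fn": "apply_moves", "kwargs": {
  "claw": [0, 0, 0, 0],
  "delta_pos": [
    [0, 0, -0.02],
    [0, 0, -0.02],
    [0, 0, -0.02],
    [0.04, 0, 0]
  ],
  "yaw": [0, 0, 0, 0]
}}

```text
time_s: 14.38
eef_pos: [0.5097, 0.0146, 0.2536]
ee_rot: [-0.017, 1.0, 0.001, 0.004]
contact_force: [3.8, 1.4, 12.4]
gripper_width: -0.0002
gripper_force: 6.1
```

Request:
{"fn": "apply_moves", "kwargs": {
  "claw": [0, 0, 0],
  "delta_pos": [
    [0.06, 0, 0],
    [0.06, 0, 0],
    [0.06, 0, 0]
  ],
  "yaw": [0, 0, 0]
}}

```text
time_s: 14.63
eef_pos: [0.5143, 0.0147, 0.2537]
ee_rot: [-0.017, 1.0, 0.001, 0.004]
contact_force: [3.0, 2.4, 13.3]
gripper_width: -0.0003
gripper_force: 6.6
```

```bash
python3 - <<'E'
from h import *
c=cap('wrist','w7');o=robot.observe();print(o['eef_pos'],o['contact_force'],o['time_s']);win(c)
E
```

```text
[0.51443663 0.01476382 0.25367685] [ 3.25491853  2.6839696  13.60196788] 14.6833
                                    .   
  ............+++++++++++++###########. 
 +######@@@@@@@@@@@@@@@@@@@@@@@@@@@@@@# 
.#@@@@@@@@@@@@@#####@@@@##@@########@@# 
.#@@#######+++++++++++++++++++......#@# 
.#@#+....................           +@# 
 #@#.                               .@# 
 #@#.                               .@# 
 +@#.                               .@#.
 +@#.                               +@#.
 +@#.                               .@#.
 +@@.             .+++#++.          .##.
 +@@+           .##@@@@@@#+         .##.
 +@@+          .#@@##+##@@@+        .##.
 +@@+         .#@@#.   .+#@@+       .#@.
 +@@+         .+#+       .#@@       .#@.
 +@@+           .         +@@       .#@.
 .@@+                    .#@@       .#@ 
 .@@+                   .+@@+       .#@.
 .@@+                  +#@@#.       .#@.
 .@@+                 +#@@+.        .#@.
 .@@+                .#@#+           #@+
 .#@+              .+#@#.            +@+
 .#@+             .#@@#.             +@+
 .#@+.           .#@@#.             .#@+
 .#@#.     ......#@@@+........+++++++@@#
 .#@@#########@@@@@@@@@@@@@@@@@@@@@@@@@+
 .#@@@@@@@@@#################++++++++++.
  .++++................
```

Rolling works: a "2" is arriving. I'll finish this click, lift, go back and press again.

Request:
{"fn": "apply_moves", "kwargs": {
  "claw": [0, 0, 0, 0, 0],
  "delta_pos": [
    [0.06, 0, 0],
    [0.06, 0, 0],
    [0, 0, 0.15],
    [0, 0, 0.15],
    [-0.56, 0, 0]
  ],
  "yaw": [0, 0, 0, 0, 0]
}}

```text
time_s: 15.1
eef_pos: [0.5016, 0.0146, 0.2564]
ee_rot: [-0.017, 1.0, -0.0, -0.001]
contact_force: [-0.5, 0.9, -0.1]
gripper_width: 0.0
gripper_force: 0.0
```

Request:
{"fn": "apply_moves", "kwargs": {
  "claw": [0, 0, 0, 0, 0],
  "delta_pos": [
    [0, 0, 0],
    [0, 0, -0.08],
    [0, 0, -0.03],
    [0, 0, -0.03],
    [0, 0, -0.03]
  ],
  "yaw": [0, 0, 0, 0, 0]
}}

```text
time_s: 15.52
eef_pos: [0.5013, 0.0145, 0.2532]
ee_rot: [-0.017, 1.0, -0.0, -0.0]
contact_force: [-2.0, 1.0, 5.0]
gripper_width: 0.0001
gripper_force: 2.3
```

```bash
python3 - <<'E'
from h import *
c=cap('wrist','w8');o=robot.observe();print(o['eef_pos'],o['contact_force'],o['time_s']);win(c)
E
```

```text
[0.50128511 0.01453655 0.25330264] [-0.78707489  0.36342014  2.02044749] 15.5667
@@@@@@@@@@@@@@@@@#....+##@@@@@@@@@@@@@@@
@@@@@@@@@@@@@@@@@#++++###@@@@@@@@@@@@@@@
@@@@@@@@@@@@@@@@@@@@@@@@@@@@@@@@@@@@@@@@
@@@@@@@@@@@@@@@@@@@#################@@@@
@@@@@@@@@@@@@@@@@+++++++++.........+#@@@
@@@@@@@@@@@@@@@@+................  .#@@@
@@@@@@@@@@@@@@#+.                   +@@@
@@@@@@@@@@@@#+.                     +@@@
@@@@@@@@@##+.                       +@##
@@@@@##++..       .+++++.           .@#.
.#@@+..         .+#@@@@@@#+.        .@@ 
 +@#.          +#@@#####@@@#.       .@@.
 +@#+         .#@@+..   .+@@+       .@@.
 +@#+         .+#+       .#@#       .@#.
 +@#+           .         #@#.      .##.
 +@@+                    +@@#.      .##.
 +@@+                   .#@#.       .#@.
 +@@+                  +#@#+        .#@.
 .@@+                .#@@#+         .#@.
 .@@+               .#@@#.           #@.
 .@@+              .#@#+.            +@.
 .@@+            .+#@#+              +@.
 .#@+           .+@@@+.              #@+
 .#@#          .+@@@#+.......        #@+
 .#@+.        .#@@@@@#@@@@@@@+.     .#@+
 .#@#.     ...+@@@@@@@@@@@@@@@#+++++#@@+
 .#@@#########@@@@@@@@@@@@@@@@@@@@@@@@@+
  #@@@@@@@@@@###############+++++++++++.
  .++++..............
```

Request:
{"fn": "apply_moves", "kwargs": {
  "claw": [0, 0, 0, 0, 0],
  "delta_pos": [
    [0, 0, -0.03],
    [0, 0, -0.03],
    [0, 0, -0.03],
    [0, 0, -0.03],
    [0, 0, -0.01]
  ],
  "yaw": [0, 0, 0, 0, 0]
}}

```text
time_s: 15.98
eef_pos: [0.5016, 0.0145, 0.2528]
ee_rot: [-0.017, 1.0, 0.0, 0.002]
contact_force: [-5.3, 2.5, 13.6]
gripper_width: -0.0002
gripper_force: 6.7
```

Request:
{"fn": "apply_moves", "kwargs": {
  "claw": [0, 0, 0, 0],
  "delta_pos": [
    [0.1, 0, 0],
    [0.1, 0, 0],
    [0.1, 0, 0],
    [0.1, 0, 0]
  ],
  "yaw": [0, 0, 0, 0]
}}

```text
time_s: 16.32
eef_pos: [0.5122, 0.0149, 0.2537]
ee_rot: [-0.017, 1.0, 0.001, 0.003]
contact_force: [0.5, 3.7, 12.4]
gripper_width: -0.0002
gripper_force: 6.4
```

Request:
{"fn": "apply_moves", "kwargs": {
  "claw": [0, 0, 0, 0],
  "delta_pos": [
    [0.1, 0, 0],
    [0.1, 0, 0],
    [0.1, 0, 0],
    [0.08, 0, 0]
  ],
  "yaw": [0, 0, 0, 0]
}}

```text
time_s: 16.65
eef_pos: [0.5218, 0.015, 0.2536]
ee_rot: [-0.017, 1.0, 0.001, 0.003]
contact_force: [-5.9, 5.6, 15.1]
gripper_width: 0.0
gripper_force: 7.7
```

```bash
python3 - <<'E'
from h import *
c=cap('wrist','w9');o=robot.observe();print(o['eef_pos'],o['contact_force'],o['time_s']);win(c)
E
```

```text
[0.52189103 0.01509058 0.2535945 ] [-4.28429596  4.74100111 15.01562306] 16.7
                                        
   ...........+++++++++++############@+ 
.+@@@@@@@@@@@@@@@@@@@@@@@@@@@@@@@@@@@@+ 
.#@@@@@@@@@@@@@@@###################@@+.
.#@@#++++++++++++++++++............+#@#.
.#@#+.........................     .+@#.
.#@#+.             .....            +@#.
.#@#.            .+#@@@#+..         +@# 
 +@#.          .+@@@@@@@@@#.        +@#.
 +@@+         .#@@#+..++#@@#.       +@@.
 +@@+          +++.     .#@@.       +@@.
 +@@+                   .#@@.       .@@.
 +@@+                  .#@@#.       .@@.
.+@@+               .+#@@@#+        .@@.
.+@@+              .#@@@@@#.        .@@.
.+@@+               +##@@@@+.       .#@+
 +@@+                 ..+#@@+       .#@+
 +@@+                    .#@#       .##.
 .@@+                    .#@#.      .##.
 .@@+          +#.      .+@@#.      .##.
 .@@+         .#@@#++..+#@@@.       .+# 
 +@@#.         +#@@@@@@@@@#.         +# 
 .#@#.          .+##@@@@+.           .@ 
 .#@#.            ......             +@ 
 .#@#.                               +@.
 .#@#.          ..............+++++++#@.
 .@@@######@@@@@@@###@@@@@@@@@@@@@@@@@@.
 .#@@@@@@@@@@@@###++++++........        
  .............
```

It now shows 3. I'll repeat, pressing a touch lighter.

Request:
{"fn": "apply_moves", "kwargs": {
  "claw": [0, 0, 0, 0, 0],
  "delta_pos": [
    [0, 0, 0.15],
    [0, 0, 0.15],
    [-0.4, -0.01, 0],
    [-0.36, 0, 0],
    [0, 0, -0.08]
  ],
  "yaw": [0, 0, 0, 0, 0]
}}

```text
time_s: 17.12
eef_pos: [0.5009, 0.0142, 0.2558]
ee_rot: [-0.017, 1.0, 0.0, 0.0]
contact_force: [1.3, -1.1, -0.1]
gripper_width: -0.0
gripper_force: 0.0
```

Request:
{"fn": "apply_moves", "kwargs": {
  "claw": [0, 0, 0, 0, 0],
  "delta_pos": [
    [0, 0, -0.03],
    [0, 0, -0.03],
    [0, 0, -0.03],
    [0, 0, -0.03],
    [0, 0, -0.03]
  ],
  "yaw": [0, 0, 0, 0, 0]
}}

```text
time_s: 17.53
eef_pos: [0.502, 0.0142, 0.253]
ee_rot: [-0.017, 1.0, 0.0, 0.001]
contact_force: [-3.2, 1.3, 9.5]
gripper_width: -0.0
gripper_force: 4.9
```

Request:
{"fn": "apply_moves", "kwargs": {
  "claw": [0, 0, 0, 0],
  "delta_pos": [
    [0, 0, -0.03],
    [0, 0, -0.02],
    [0.1, 0, 0],
    [0.1, 0, 0]
  ],
  "yaw": [0, 0, 0, 0]
}}

```text
time_s: 17.87
eef_pos: [0.5064, 0.0143, 0.2535]
ee_rot: [-0.017, 1.0, 0.0, 0.001]
contact_force: [-9.6, 4.7, 14.8]
gripper_width: -0.0003
gripper_force: 7.5
```

Request:
{"fn": "apply_moves", "kwargs": {
  "claw": [0, 0, 0],
  "delta_pos": [
    [0.1, 0, 0],
    [0.1, 0, 0],
    [0.1, 0, 0]
  ],
  "yaw": [0, 0, 0]
}}

```text
time_s: 18.12
eef_pos: [0.5164, 0.0147, 0.2538]
ee_rot: [-0.017, 1.0, 0.001, 0.004]
contact_force: [4.7, 2.8, 10.2]
gripper_width: 0.0003
gripper_force: 5.2
```

Request:
{"fn": "apply_moves", "kwargs": {
  "claw": [0, 0],
  "delta_pos": [
    [0.1, 0, 0],
    [0.05, 0, 0]
  ],
  "yaw": [0, 0]
}}

```text
time_s: 18.28
eef_pos: [0.52, 0.0148, 0.2538]
ee_rot: [-0.017, 1.0, 0.001, 0.004]
contact_force: [-1.1, 4.0, 11.8]
gripper_width: -0.0
gripper_force: 6.2
```

```bash
python3 - <<'E'
from h import *
c=cap('wrist','w10');o=robot.observe();print(o['eef_pos'],o['contact_force'],o['time_s']);win(c)
E
```

```text
[0.52000415 0.01480235 0.25372985] [ 1.38536616  3.93997422 12.09570454] 18.3333
                                        
 ..........++++++++++++++++++#########+ 
.#@@@@@@@@@@@@@@@@@@@@@@@@@@@@@@@@@@@@+ 
.#@@@@@@@@@@@@@@@@@@@@@@############@@# 
.#@@###++++++++++++++++++++++++....+#@# 
.#@#+.........................     .+@#.
.#@#.                               +@#.
 #@@.                               +@#.
.+@@+                               +@@.
.+@@+                   ..          .@@.
 +@#+                 .#@#.         .@@.
 +@#+                 +@@@.         .@@.
.+@@+                +@@@@.         .@#.
.+@@+               +#@@@#.         .@#.
.+@@+              +#@@@@#.         .#@+
 +@@+             .#@@##@#.         .#@+
 +@@+            .#@@+.+@@.         .#@+
 +@@+           .#@@+. +@@.         .#@.
 .@@+          .#@@+   .@@.         .#@+
 +@@+.        .#@@#....+@@+..       .#@+
 +@@+.        +@@@@@@@@@@@@@@+      .#@.
 .#@#.       .+@@@@@@@@@@@@##+      .#@ 
 .#@#.        .........+@@#..       .#@.
 .#@#.                 .#@+         .#@.
 .#@#.                 .#@#         .#@.
 .@@#..................+@@#+....+++++#@+
 .@@@##########@@@@@@@@@@@@@@@@@@@#####.
 .#@@@@@@@@@@@@@#########++++.......... 
  .++++++++........
```

It now shows 4. Last stroke, slightly lighter and slower.

Request:
{"fn": "apply_moves", "kwargs": {
  "claw": [0, 0, 0, 0, 0],
  "delta_pos": [
    [0, 0, 0.15],
    [0, 0, 0.15],
    [-0.36, -0.02, 0],
    [-0.36, 0, 0],
    [0, 0, -0.08]
  ],
  "yaw": [0, 0, 0, 0, 0]
}}

```text
time_s: 18.75
eef_pos: [0.4988, 0.0136, 0.2564]
ee_rot: [-0.017, 1.0, 0.0, 0.0]
contact_force: [1.0, 0.3, 0.5]
gripper_width: 0.0001
gripper_force: 0.0
```

Request:
{"fn": "apply_moves", "kwargs": {
  "claw": [0, 0, 0, 0, 0],
  "delta_pos": [
    [0, 0, -0.03],
    [0, 0, -0.03],
    [0, 0, -0.03],
    [0, 0, -0.03],
    [0, 0, -0.03]
  ],
  "yaw": [0, 0, 0, 0, 0]
}}

```text
time_s: 19.17
eef_pos: [0.5001, 0.0137, 0.2528]
ee_rot: [-0.017, 1.0, -0.0, 0.0]
contact_force: [-1.5, 1.1, 5.7]
gripper_width: -0.0001
gripper_force: 3.1
```

Request:
{"fn": "apply_moves", "kwargs": {
  "claw": [0, 0, 0, 0],
  "delta_pos": [
    [0, 0, -0.03],
    [0, 0, -0.02],
    [0.06, 0, 0],
    [0.06, 0, 0]
  ],
  "yaw": [0, 0, 0, 0]
}}

```text
time_s: 19.5
eef_pos: [0.5027, 0.0137, 0.2531]
ee_rot: [-0.017, 1.0, 0.0, 0.001]
contact_force: [-7.7, 3.3, 11.5]
gripper_width: -0.0002
gripper_force: 6.1
```

Request:
{"fn": "apply_moves", "kwargs": {
  "claw": [0, 0, 0],
  "delta_pos": [
    [0.06, 0, 0],
    [0.06, 0, 0],
    [0.06, 0, 0]
  ],
  "yaw": [0, 0, 0]
}}

```text
time_s: 19.75
eef_pos: [0.5068, 0.0139, 0.2536]
ee_rot: [-0.017, 1.0, 0.0, 0.001]
contact_force: [-8.7, 3.5, 12.2]
gripper_width: -0.0003
gripper_force: 6.4
```

Request:
{"fn": "apply_moves", "kwargs": {
  "claw": [0, 0, 0],
  "delta_pos": [
    [0.06, 0, 0],
    [0.06, 0, 0],
    [0.06, 0, 0]
  ],
  "yaw": [0, 0, 0]
}}

```text
time_s: 20.0
eef_pos: [0.5139, 0.0142, 0.2538]
ee_rot: [-0.017, 1.0, 0.001, 0.004]
contact_force: [6.1, 2.7, 7.9]
gripper_width: -0.0
gripper_force: 4.3
```

```bash
python3 - <<'E'
from h import *
c=cap('wrist','w11');o=robot.observe();print(o['eef_pos'],o['contact_force'],o['time_s']);win(c)
E
```

```text
[0.5144248  0.01425611 0.25375733] [5.37815087 2.05435603 8.65099598] 20.05
                                  ....  
  ................+++++++++++#########+ 
 +#@@@@@@@@@@@@@@@@@@@@@@@@@@@@@@@@@@@# 
.#@@@@@@@@@@@@@@@@@@@@@@@@##########@@# 
.#@@######++++++++++++++++++++.....+#@# 
.#@#+...................++.         +@# 
.#@#.                  +@#.         +@@ 
 +@#.                  .@#.         .@# 
 +@#.                  .++          .@#.
 +@#.                               .@#.
 +@@.                               +@#.
 +@@.                               .@#.
 +@#.                               .##.
 +@#.                               .##.
 +@@+                               .#@.
 +@@+             ...........       .#@.
 +@@+           +@@@@@@@@@@@+       .#@.
 +@@+           #@@@@@######.       .#@.
 .@@+           #@#.......          .#@.
 .@@+          .#@+                 .#@.
 .@@+          .#@+                 .#@.
 .@@+          .#@#++##+.           .#@+
 .@@+          .#@@@@@@@@@#.         #@+
 .#@#.         .#@@@##+#@@@#         +@+
 .#@#.          .++..   .#@@+        #@+
 .#@#.               ....+@@@+++++++#@@#
 .#@@@#@@@@@@@@@@@@@@@@@@@@@@@@@@@@@@@@#
 .#@@@@@@@@@@@@@@############++++++++++.
  .++.................
```

The 5 is past the hump; about 4.5 mm more, then lift off.

Request:
{"fn": "apply_moves", "kwargs": {
  "claw": [0, 0, 0, 0, 0],
  "delta_pos": [
    [0.06, 0, 0],
    [0.06, 0, 0],
    [0.06, 0, 0],
    [0, 0, 0],
    [0, 0, 0.1]
  ],
  "yaw": [0, 0, 0, 0, 0]
}}

```text
time_s: 20.47
eef_pos: [0.5171, 0.0141, 0.2546]
ee_rot: [-0.017, 1.0, 0.0, 0.001]
contact_force: [0.5, -0.1, -0.3]
gripper_width: 0.0004
gripper_force: 0.0
```

Request:
{"fn": "apply_moves", "kwargs": {
  "claw": [0, 0, 0, 0, 0],
  "delta_pos": [
    [0, 0, 0.2],
    [0, 0, 0.6],
    [0, -0.5, 1],
    [0, -0.5, 1],
    [-0.5, -0.5, 1]
  ],
  "yaw": [0, 0, 0, 0, 0]
}}

```text
time_s: 20.88
eef_pos: [0.5043, -0.024, 0.3477]
ee_rot: [-0.017, 1.0, -0.0, -0.002]
contact_force: [0.7, -0.3, -0.7]
gripper_width: -0.0001
gripper_force: 0.0
```

Request:
{"fn": "apply_moves", "kwargs": {
  "claw": [0, 0, 0, 0, 0],
  "delta_pos": [
    [-1, -0.5, 0.5],
    [-1, -0.5, 0],
    [-1, 0, 0],
    [0, 0, 0],
    [0, 0, 0]
  ],
  "yaw": [0, 0, 0, 0, 0]
}}

```text
time_s: 21.3
eef_pos: [0.4282, -0.0489, 0.3618]
ee_rot: [-0.017, 1.0, 0.0, 0.001]
contact_force: [-0.0, -0.1, 0.2]
gripper_width: -0.0
gripper_force: 0.0
```

```bash
python3 - <<'E'
from h import *
c=cap('wrist','w12');t=cap('top','t12');s=cap('scene','s12');o=robot.observe();print(o['eef_pos'],o['contact_force'],o['time_s']);win(c)
L=cv2.resize(c['img'],(400,300));R=cv2.resize(t['img'][170:260,170:290],(400,300),interpolation=cv2.INTER_CUBIC)
L2=cv2.resize(s['img'],(400,300));R2=cv2.resize(s['img'][170:260,250:370],(400,300),interpolation=cv2.INTER_CUBIC)
cv2.imwrite('pics/m12.png',np.vstack([np.hstack([L,R]),np.hstack([L2,R2])])[:,:,::-1])
E
```

```text
[ 0.42923051 -0.04844265  0.36015269] [ 0.4314607   0.11363709 -0.593057  ] 21.45
+#@@@@@@@@@@@@@@@@@@@@@@@@@@@@@@@@@@@@@@
.+@@@@@@@@@@@@@@@@@@@@@@@@@@@@@@@@@@@@@@
 +#@@@@@@@@@@@@@@@@@@@@@@@@@@@@@@@@@@@@@
 .#@###@@@@@@@@@@@@@@@@@@@@@@@@@@@@@@@@@
 .+##+++###@@@@@@@@@@@@@@@@@@@@@@@@@@@@@
 .+#++....++##@@@@@@@@@@@@@@@@@@@@@@@@@@
 .+#+..     ..+#@@@@@@@@@@@@@@@@@@@@@@@@
 .+++.        ..++#@@@@@@@@@@@@@@@@@@@@@
 .+++.           .+#@@@@@@@@@@@@@@@@@@@@
 .#++.            .+#@@@@@@@@@@@@@@@@@@@
 .#++.            .+#@@@@@@@@@@@@@@@@@@@
 .#++.            +#######@@@@@@@@@@@@@@
 .##+.           .+##+++++++##@@@@@@@@@@
  +#+.           ++#+.......++###@@@@@@@
  +#+.          .##++....    ..++##@@@@@
  +@+.          .##+++++...    ..++##@@@
 .#@+.         .+#@####@#+..     ..+#@@@
 +#@+.         ..####++#++#+..     .+#@#
.+##+.          .+++++..++##+..    ..###
.++#+.          ......  ..+##+.     .+#+
 ++#+.                    .###.     .+#+
 .+#+.                    .+##+     .+#+
 .###.          ...      ..##+.     .+#+
.+###.         .+++.     .+##+.     .+#+
.+###+.       ..+###+....+#@@#+..   .+#+
.+###+.. ......+##@@#++++##@@#+++++++##+
..+###+++++++++####@##################++
 .+##############+++++++++++++++++++++..
  ...+++++............................. 
    ......... .
```

View pics/m12.png

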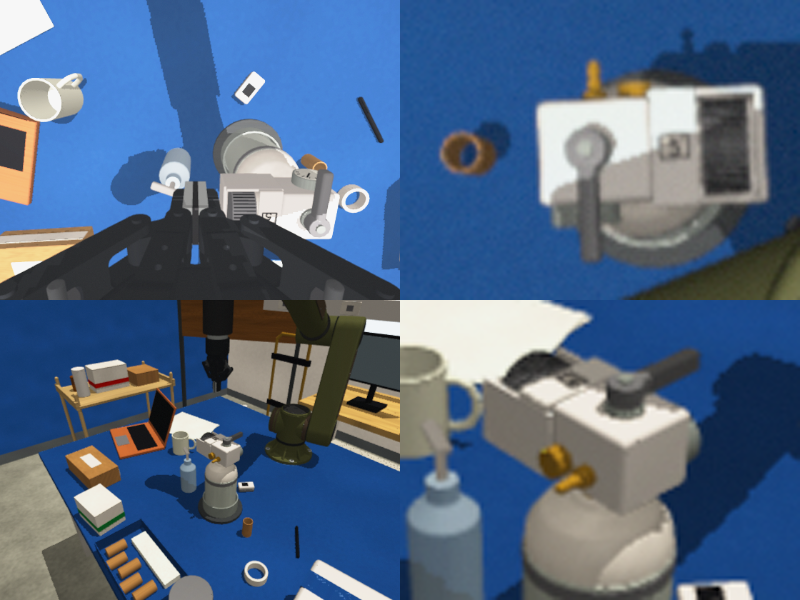

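The picture shows the lever straight along -x from (588,150) to (590,262), the 5 standing in the window, the bystanders unmoved and the gripper clear. I'll hand the job in.

```bash
python3 -c "
from station import robot
print(robot.finish_job())"
```

```text
the job is handed in; nothing more can be done
None
```

I opened the lever to its stop and clicked the dial to 5, with the gripper clear of both and nothing else moved; the job is handed in, but the hand-in call returned no verdict.

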